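# Free a sprung toolbox lid with the latch fork and open it

### The job

Open the red toolbox: slide its yellow guard fully to the open end, then take the green T-handled fork and, with its two prongs straddling the steel spring bar, push the blue collar aside until the lid is freed and pops ajar; only the fork may press the collar, never the gripper's fingers. Hang the fork back on its wooden rest and swing the lid fully open, leaving the guard open. Leave the screwdriver, padlock and jar where they are.

Things in the scene. Friction and masses are not known exactly. Their poses are not given: they have to be found in the camera images.
- toolbox: Red toolbox, fixed to the counter; origin on the counter under its middle, z up, front (-x) to the robot. 357 mm wide (y), 150 mm deep. On its left (+y) a bin under the sloping lid; on its right (-y) the latch housing with a steel channel. Everything on its top slopes at 28 degrees, rising away from the robot.
- collar (a point): Blue plastic collar, 31 mm across, 10 mm thick, fixed on the steel spring bar (10 mm across). Origin at the collar's centre on the bar's axis. Axes: x up the slope, y along the bar towards the lid (robot's left), z square to the slope, out of it, leaning back towards the robot. The fork pushes it towards -y; it moves with the bar.
- spring_bar (a joint): How far the spring bar and collar are pushed along -y, m: 0 at rest, stop at 0.018. Spring about 4 N at rest, 6.6 N at the stop. The bar's end holds an eye plate on the lid; the eye comes free at about 0.012, so push to 0.014 or more. It springs back when let go; the lid stays ajar.
- guard_grip (a point): Grip point on the fin of the yellow sliding guard that covers the channel over the collar when shut. Axes as the collar. The fin is 16 mm thick along y, 44 mm long along x, 34 mm high along z; this point is midway in x and y, 12 mm below its top, 22 mm above the guard's plate (62 mm long in y, 4 mm thick).
- guard (a joint): Slide of the guard along the collar's -y (to the robot's right, away from the lid), m: 0 shut (starts within 0.012 of it), 0.066 fully open at the stop. About 1.5 N of friction; stays where left.
- fork: Loose latch fork, about 0.16 kg, hung on the rest. Origin midway between its two prong tips; z up to the handle, x along the handle. Steel prongs 30 mm long, 8 x 8 mm, 18 mm gap between them along x; above them a blade 34 mm wide (x), 8 mm thick (y), up to 75 mm; on top a green handle bar 120 mm (x) by 22 mm (y) by 26 mm high (75 to 101 mm above the tips).
- fork_grip (a point): Centre of the fork's green handle bar, 88 mm above the prong tips. Axes as the fork. Pinch the 22 mm thickness here from above.
- rest_seat (a point): Centre of the fork's handle bar when hung on the wooden rest, 105 mm above the counter; axes of the rest, z up. Rest fixed: two posts 14 mm thick, 90 mm apart along x, 92 mm tall. The handle bar lies along x over both post tops, the blade hanging between them (76 mm free), between side lips 9 mm high, 44 mm apart in y.
- lid_handle (a point): Middle of the black bar handle on the red lid: 12 mm thick, 90 mm long, parallel to the hinge, its axis 38 mm off the lid's face. Moves with the lid.
- lid_hinge (a point): On the hinge axis at the lid's upper, far edge, level in y with the handle, 135 mm along the lid from it. Hinge axis parallel to the collar's y. The lid is 165 mm long and 160 mm wide.
- lid (a joint): Lid angle, rad: 0 shut, 1.35 fully open at the stop; opening lifts the handle up and away from the robot. Held shut by the spring bar; once freed it pops to about 0.25 to 0.5 by itself. Stiff hinge: it stays where it is left, and takes about 2 to 3 N at the handle.
- screwdriver_mid (a point): Middle of a yellow screwdriver, 190 mm long, lying on the counter; bystander.
- padlock_mid (a point): Middle of a galvanised padlock, 52 by 50 by 22 mm, lying flat; bystander.
- jar_mid (a point): Middle of a clear jar with blue cap, 72 mm across, 100 mm tall, standing; bystander.
- fork_entry (a point): Middle of the bare stretch of the spring bar, on its axis, where the fork goes in; axes as the collar, at rest 22 mm from the collar's centre along y. Bare from here 17 mm to the collar and 17 mm to a solid block. Channel open only along +z (so enter tilted 28 degrees): cheeks 22 mm either side in x, their tops 16 mm above the axis, floor 20 mm below it. Fixed.
Not all that is in view belongs to the job. What is meant by the fork is not pink, and is the smaller of those in its own colour. Leave any purple look-alike of the part that bears rest_seat alone.

How it is judged (in metres and radians):
On the way, in this order (a step that is already met when the one before it is completed fails the run):
1. the yellow guard is slid open (value of joint guard above 0.059 m), for 0.2 s.
2. the fork presses the collar and the lid is freed (value of joint spring_bar above 0.01 m and contact force between fork and spring_bar_c1 above 1 N and value of joint lid above 0.06 rad).
At the end, for the whole second after the job is handed in: The lid stands open at 1.15 rad or more and still, the guard is open (0.055 m or more), the spring bar is back at rest (under 3 mm), and the fork hangs still and upright (within 0.15 rad) on its rest, its handle centre within 25 mm of the seat (value of joint lid above 1.15 rad and value of joint guard above 0.055 m and value of joint spring_bar below 0.003 m and distance between fork_grip and rest_seat below 0.025 m and angle between fork's own z axis and vertical below 0.15 rad and linear speed of fork below 0.02 m/s and velocity of joint lid below 0.05 rad/s); the robot touches nothing.
It fails at once if the gripper's fingers press the collar (contact force between the fingers and spring_bar_c1 above 1 N).
It fails at once if a bystander is moved more than 30 mm (distance of any of screwdriver_mid, padlock_mid, jar_mid from where it was at the start of the episode above 0.03 m).
It also fails if it takes over 72 s, if anything falls off the work surface, if the arm or the gripper's body presses on something with over 40 N, if the wrist force passes 120 N, or if a joint passes its speed limit or range.

### The arm

A 6-joint arm with a two-finger parallel gripper is mounted at the origin on the work surface. World frame = base frame: x ahead of the robot, y to its left, z up, the work surface at z = 0. Lengths are in mm, angles in degrees, forces in N, time in s.
With the tool pointing down it reaches from about 300 to 850 mm from the base axis. Payload 4.2 kg.
Tool frame: the origin (TCP) lies midway between the tips of the shut fingers; the grasp point (between the pads) lies 19 mm behind it (env.grip_depth is the distance from the TCP to the grasp point, in mm); z points along the fingers, y is the line along which they close (so a half turn about z gives the same grasp; the last joint's range is limited). The gripper opens to 91 mm and grips with 3 to 60 N. Pads are 32 mm wide; open, the fingers measure 118 mm over their backs; the gripper's body (76 mm by 178 mm) begins 60 mm behind the grasp point.
Start: joints at [63.942, 18.312, 89.639, -0, 72.044, -1.146], TCP at [242.211, 521.514, 213.976] pointing down, gripper open.
Joint ranges: [-177.97, 177.97], [-48.28, 115.42], [12.27, 149.76], [-77.06, 257.06], [2.81, 150.46], [-146.56, 146.56]. Speed limits (degrees/s): [147.25, 147.25, 180, 180, 180, 180].

### API

Orientations are given as [roll, pitch, yaw] about the fixed x, y, z axes, in that order (R = Rz(yaw) Ry(pitch) Rx(roll)).
In Python, from workcell import env, eyes gives the robot as it stands.
- The arm moves only by the tool send_rows, never from a script. Its argument "motion" is a list of rows, each a list of 7 numbers: the shift along the world's x, y, z normalised to -1 to 1, where 1 is 0.5 m, then the turn, a rotation vector about the world's x, y, z normalised to -1 to 1, where 1 is 60 degrees, then the opening, from -1 (shut) to 1 (fully open). A call has 1 to 20 rows; each row is the pose to reach, as a shift and turn from the pose commanded when the call began; what a row does not reach only later rows make up. A row lasts 1/8 s, in which the tool goes at most 62.5 mm and 10.7 degrees, less where a joint would pass 70% of its speed; a pose out of reach is approached as far as the arm can. A call with a number of a shift or a turn outside -1 to 1 is refused whole. A call with a gripper value outside its range is refused whole. The fingers move at their own pace and stop on an object; "squeeze" is the grip in N (left out, the last holds). Time passes only in rows, so rows that repeat a pose let the fingers close. It gives the time, the measured TCP pose, the force, the opening and the grip force at its end, in the units of the state.
- env.state(): the state, without advancing time (a new reading comes with each control period).
- eyes.grab_frame(name): name is "side" or "top"; returns a dict with "pixels" (480x640x3 uint8, red, green, blue), "depth" (480x640 float32, mm along the optical axis (not along the pixel's ray), 0 where there is no reading), "fx", "fy", "cx", "cy" (pixels), "R" (3x3) and "t" (3): a world point X has camera coordinates R X + t. Camera axes: x right, y down, z forward; pixel columns grow to the right and rows downward; lengths in mm; the calibration is good to about 2 mm. A picture is of the moment at which its call begins.
- env.job_done(): hands the job in; it is judged then, once.
The state is a dict: "time_s": time; "qpos": joint angles; "qvel": joint speeds; "effort": joint torques, N m; "ee_pos": TCP position; "ee_rot": TCP orientation; "force": force on the tool from outside, world axes, zero at the start; "torque": the same for the moment, N m; "gripper_width": finger opening in mm; "gripper_force": force on a finger pad.
Only numpy, scipy, OpenCV 4.12 (cv2) and the standard library are available. Lean on these libraries where they do the work, as an engineer would, in place of code of your own. Each camera call takes 0.05 s, during which the arm holds its last target. There are 200 camera calls.

## Working session

There is one attempt and no reset: what is moved stays moved. The work goes in short steps, Python scripts to look and compute and a tool call to move; the robot and the scene stay as the last step left them, time stands still between calls to the robot, and variables do not carry over. Pictures are saved under pics/ and viewed, at most 12 in all, crops included, and the job is handed in when it is done.

Besides the shell and the picture viewer there is one more tool, called by a JSON object that holds its "method" and its "body". send_rows: Moves the arm, as the interface text tells. Its arguments: {"type":"object","properties":{"motion":{"type":"array"},"squeeze":{"type":"number"}},"required":["motion"]}

```bash
mkdir -p pics; ls
cat > h.py <<'E'
import numpy as np, cv2
from workcell import env, eyes
def save(n,f): cv2.imwrite(n,cv2.cvtColor(f["pixels"],cv2.COLOR_RGB2BGR))
def pts(f):
    d=f["depth"]; v,u=np.mgrid[:480,:640]
    c=np.stack([(u-f["cx"])/f["fx"]*d,(v-f["cy"])/f["fy"]*d,d],-1)
    P=(c-np.array(f["t"]))@np.array(f["R"]); P[d<=0]=np.nan
    return P
E
python3 - <<'E'
from h import *
import pickle
for n in("side","top"):
    f=eyes.grab_frame(n); save(f"pics/{n}0.png",f); pickle.dump(f,open(n+"0.pkl","wb"))
    print(n,f["fx"],-np.array(f["R"]).T@f["t"],np.array(f["R"])[2])
print(env.state())
E
```

```text
pics
side 523.9627217748875 [ 370.34428583 1110.69978767 1047.21023513] [ 0.07859241 -0.74618258 -0.66108607]
top 603.0757282696121 [ 332.59763426  111.17409925 1652.31314295] [ 0.07892684 -0.0095897  -0.99683428]
{'time_s': 0.1, 'qpos': array([ 6.39420698e+01,  1.83476449e+01,  8.96991051e+01,  6.40199955e-04,
        7.20431379e+01, -1.14530930e+00]), 'qvel': array([-0.00141467, -0.07252664, -0.17618935,  0.02186878,  0.02214298,
       -0.01718822]), 'effort': array([-5.18653178e-04, -4.13326049e+01, -2.32513368e+01,  7.28145149e-02,
        4.22357221e-02, -5.88315811e-05]), 'ee_pos': array([242.00549589, 521.10149726, 213.20979513]), 'ee_rot': array([-1.79910142e+02, -2.40526808e-03,  1.55087179e+02]), 'force': array([ 0.49619417,  0.64720848, -0.39781144]), 'torque': array([ 0.01301609, -0.02812338,  0.00557515]), 'gripper_force': 0.0, 'gripper_width': 91.35585119926024}
```

View pics/side0.png

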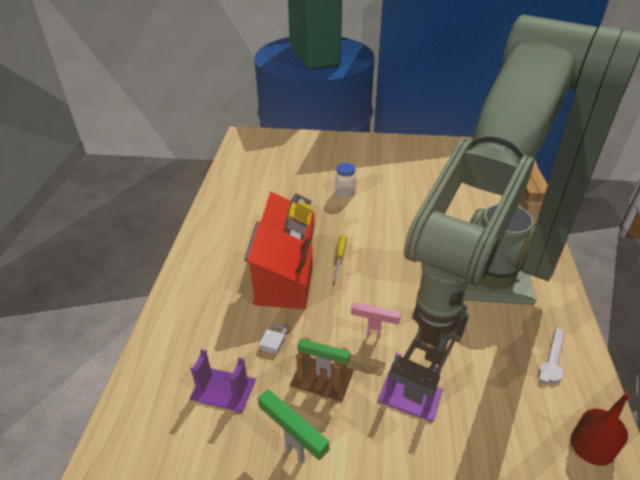

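View pics/top0.png

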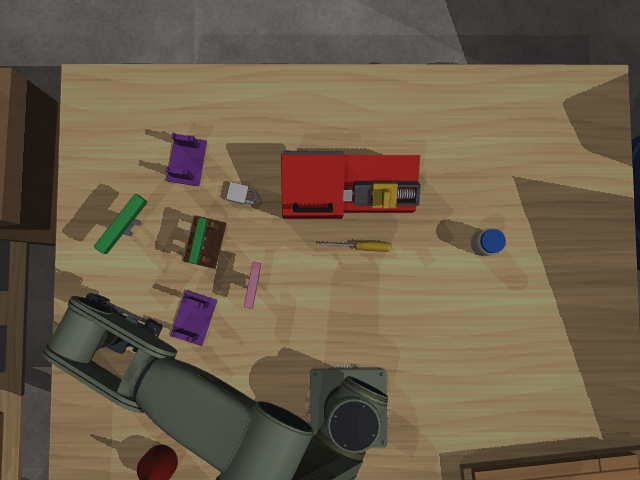

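Side: the toolbox is at (285,250) and the wooden rest with the small green fork at (323,355). The larger green fork is at (293,425), the pink fork at (375,318) and the purple rests at (222,382) and (412,390). Top: small green fork at (199,241), large green at (120,224), pink at (253,285), guard at (384,195), lid handle at (313,207).
The small green fork at top (199,241) fits: it isn't pink, it is the smaller green one, and it hangs on the brown rest. I'll confirm that with a crop and measure.

Run:
```python
from h import *
import pickle
F={n:pickle.load(open(n+"0.pkl","rb")) for n in("side","top")}
a=F["top"]["pixels"][180:285,85:265]; b=F["top"]["pixels"][140:225,270:430]
a=cv2.resize(a,(600,350),interpolation=2); b=cv2.resize(b,(600,319)[:2],interpolation=2)
cv2.imwrite("pics/crop.png",cv2.resize(np.vstack([a,b])[:,:,::-1],(530,590)))
for n,f in F.items():
    P=pts(f); h=cv2.cvtColor(f["pixels"],cv2.COLOR_RGB2HSV)
    def comps(nm,lo,hi,roi=None,minA=25):
        m=cv2.inRange(h,lo,hi)
        k,l,s,c=cv2.connectedComponentsWithStats(m)
        for i in range(1,k):
            if s[i,4]<minA: continue
            q=P[l==i]; q=q[np.isfinite(q[:,0])]
            if len(q)<10 or q[:,2].mean()<-20: continue
            zt=np.percentile(q[:,2],95); 
            t=q[q[:,2]>zt-8]
            r=cv2.minAreaRect(t[:,:2].astype(np.float32))
            print(n,nm,c[i].round(),s[i,4],"mean",q.mean(0).round(),"zt",zt.round(1),"toprect",np.round(r[0],1),np.round(r[1],1),round(r[2],1))
    comps("green",(50,120,50),(75,255,255))
    comps("yellow",(22,150,60),(32,255,255))
    comps("brown",(5,80,20),(16,255,120),minA=80)
    comps("blue",(105,120,50),(125,255,255))
    comps("red",(0,200,80),(4,255,255),minA=200)
```

```text
side green [323. 350.] 468 mean [443. 395. 113.] zt 118.9 toprect [441.2 393.7] [ 23.7 115.1] 76.2
side green [294. 424.] 1442 mean [480. 592. 140.] zt 144.3 toprect [484.  585.1] [ 30.8 167.5] 52.9
side yellow [300. 211.] 350 mean [555. -82. 127.] zt 150.6 toprect [548.6 -87.5] [37.3 20.3] 3.5
side yellow [341. 246.] 163 mean [433. -66.  21.] zt 26.2 toprect [433.5 -69.1] [97.1 21.4] 86.2
side brown [533. 197.] 151 mean [-161. -313.   61.] zt 71.9 toprect [-97.  -74.4] [531.2  52.9] 74.4
side brown [303. 254.] 187 mean [524.  99. 127.] zt 143.4 toprect [519.2 100.7] [97.1 11.4] 89.9
side brown [429. 336.] 521 mean [250. 536. 358.] zt 402.5 toprect [253.7 543. ] [30.1 68.8] 63.0
side brown [321. 378.] 1601 mean [446. 404.  21.] zt 85.9 toprect [449.8 409.5] [24.6 99.7] 77.4
side brown [593. 432.] 1249 mean [-118.  507.   63.] zt 158.0 toprect [-134.9  504.7] [ 8.9 13.7] 55.3
side blue [453.  55.] 17060 mean [   31. -1225.   149.] zt 377.1 toprect [ -100.3 -1221.1] [891.2  52.3] 0.9
side blue [317.  79.] 6265 mean [  619. -1140.    66.] zt 111.6 toprect [  647.6 -1261.3] [547.2 501.7]
[... 583 characters left out ...]
3 16.2] 0.5
top yellow [373. 246.] 299 mean [433. -69.  22.] zt 29.8 toprect [433.3 -68.5] [92.7 21.8] 89.9
top brown [190. 239.] 236 mean [454. 425.  29.] zt 100.8 toprect [452.4 411.7] [ 12.4 103.4] 75.7
top brown [212. 243.] 860 mean [443. 368.  18.] zt 92.9 toprect [442.7 370.1] [ 18.4 104. ] 77.8
top brown [556. 465.] 3783 mean [-137. -532.   59.] zt 80.1 toprect [-142.6 -526.1] [ 51.6 423.4] 3.3
top brown [161. 455.] 84 mean [-120.  497.   11.] zt 68.5 toprect [-128.   495.1] [88.5 25.4] 62.7
top blue [493. 241.] 451 mean [ 442. -371.   99.] zt 105.2 toprect [ 442.7 -371.6] [59.6 60.7] 26.8
top red [338. 179.] 5530 mean [600.  29. 119.] zt 159.4 toprect [632.3  96.2] [158.8  46.8] 89.2
```

View pics/crop.png

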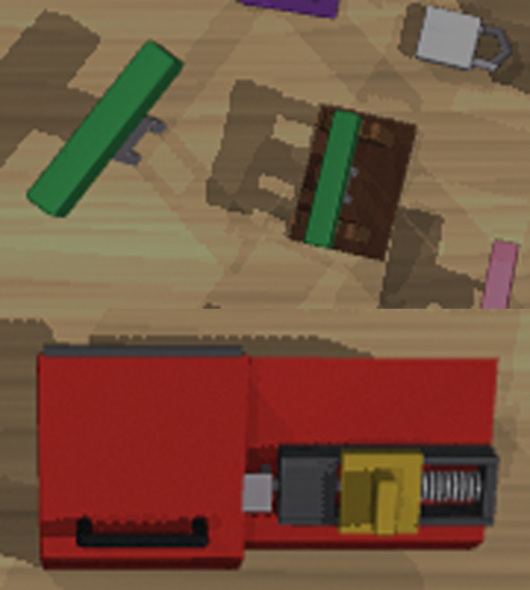

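The crop confirms it: the small green fork hangs on the brown rest at top (199,241), and the larger green one lies off to the left. The fin stands on the yellow guard, to the right of the dark block. Next I need the slope-frame numbers.

Run:
```python
from h import *
import pickle
c,s=np.cos(np.radians(28)),np.sin(np.radians(28))
S=np.array([[c,0,s],[0,1,0],[-s,0,c]])
for n in("top","side"):
    f=pickle.load(open(n+"0.pkl","rb")); P=pts(f); h=cv2.cvtColor(f["pixels"],cv2.COLOR_RGB2HSV)
    box=(P[...,0]>480)&(P[...,0]<700)&(P[...,1]>-180)&(P[...,1]<220)&(P[...,2]>20)
    red=((h[...,0]<5)|(h[...,0]>175))&(h[...,1]>150)&box
    # plane fits lid
    for nm,m in(("lid",red&(P[...,1]>35)&(P[...,1]<170)&(P[...,0]>560)),("right",red&(P[...,1]<0)&(P[...,0]>590))):
        q=P[m]; 
        if len(q)<30: continue
        A=np.c_[q[:,:2],np.ones(len(q))]; k=np.linalg.lstsq(A,q[:,2],rcond=None)[0]
        print(n,nm,len(q),"slopeang",np.degrees(np.arctan(np.hypot(k[0],k[1]))).round(2),"yaw",np.degrees(np.arctan2(k[1],k[0])).round(2),"w",np.median(q@S[2]).round(1))
    q=P[box&red]; r=cv2.minAreaRect(q[:,:2].astype(np.float32)); print("redrect",r, q[:,1].min(),q[:,1].max())
    Q=P@S.T
    y=(h[...,0]>=20)&(h[...,0]<34)&(h[...,1]>130)&box
    w=Q[y]; hi=w[w[:,2]>w[:,2].max()-8]; print("fin top u,y,w",np.median(hi,0).round(1),np.percentile(hi,[5,95],axis=0).round(1).tolist(),"yellow y-range",w[:,1].min().round(1),w[:,1].max().round(1))
    pl=w[w[:,2]<w[:,2].max()-24];print(" plate",np.median(pl,0).round(1),np.percentile(pl,[5,95],axis=0).round(1).tolist())
    dark=(h[...,1]<90)&(h[...,2]<140)&box&(Q[...,1]>-55)&(Q[...,1]<-5)
    d=Q[dark]; print(" dark",np.percentile(d,[5,50,95],axis=0).round(1).tolist())
    hd=(h[...,2]<60)&box&(P[...,1]>40); d=P[hd&(Q[...,2]>np.median(P[red&(P[...,1]>35)&(P[...,0]>560)]@S[2])+20)]
    print(" lidhandle",len(d),np.percentile(d,[5,50,95],axis=0).round(1).tolist())
```

```text
top lid 2119 slopeang 27.53 yaw 0.2 w -161.6
top right 1805 slopeang 28.06 yaw -0.32 w -199.9
redrect ((586.6346435546875, -1.6642913818359375), (151.3230438232422, 356.7962646484375), 0.614307701587677) -179.80476188995982 176.32838163294775
fin top u,y,w [ 548.1  -88.  -122.1] [[532.1, -94.1, -123.4], [567.2, -81.2, -117.4]] yellow y-range -120.4 -57.1
 plate [ 554.6  -81.6 -158.2] [[520.7, -117.2, -164.6], [578.7, -60.1, -150.7]]
 dark [[523.7, -52.3, -180.4], [552.0, -32.1, -164.8], [575.3, -11.4, -158.2]]
 lidhandle 188 [[514.4, 49.7, 128.4], [519.4, 98.8, 141.6], [528.9, 142.9, 147.8]]
side lid 1401 slopeang 27.39 yaw 0.17 w -162.6
side right 641 slopeang 27.08 yaw 0.77 w -201.1
redrect ((585.2310180664062, 1.4886474609375), (146.38131713867188, 360.6706848144531), 0.8119215369224548) -178.51375936854203 182.57027426005436
fin top u,y,w [ 547.4  -85.3 -125.5] [[529.1, -94.6, -128.2], [566.7, -78.4, -121.8]] yellow y-range -169.8 -54.8
 plate [ 551.7  -79.2 -158.4] [[518.7, -117.6, -163.6], [578.1, -58.3, -146.6]]
 dark [[523.9, -50.4, -171.4], [550.9, -30.2, -165.5], [574.2, -10.4, -161.9]]Traceback (most recent call last):
  File "<stdin>", line 23, in <module>
    return _quantile_unchecked(
        a, q, axis, out, overwrite_input, method, keepdims, weights)
    return _ureduce(a,
                    func=_quantile_ureduce_func,
    ...<5 lines>...
                    overwrite_input=overwrite_input,
                    method=method)
    r = func(a, **kwargs)
    result = _quantile(arr,
                       quantiles=q,
    ...<2 lines>...
                       out=out,
                       weights=wgt)
    slices_having_nans = np.isnan(arr[-1, ...])
                                  ~~~^^^^^^^^^
IndexError: index -1 is out of bounds for axis 0 with size 0
```

```bash
cat >> h.py <<'E'
import json
from scipy.spatial.transform import Rotation as Ro
def slope(yaw=0.3,tilt=28): # tool axes at yaw 180 tilted into the slope
    return Ro.from_euler("xyz",[180,0,180])if 0 else Ro.from_euler("z",yaw,degrees=True)*Ro.from_euler("y",-tilt,degrees=True)*Ro.from_euler("xyz",[180,0,180],degrees=True)
def down(yaw): return Ro.from_euler("xyz",[180,0,yaw],degrees=True)
def S2W(u,y,w):
    c,s=np.cos(np.radians(28)),np.sin(np.radians(28)); return np.array([u*c-w*s,y,u*s+w*c])
def cmd():
    j=json.load(open("cmd.json")); return np.array(j[0]),Ro.from_quat(j[1])
def setc(p,R): json.dump([list(map(float,p)),R.as_quat().tolist()],open("cmd.json","w"))
def plan(wps):
    p0,R0=cmd()
    for p,R in wps:
        d=np.round((np.array(p)-p0)/500,4); r=np.round((R*R0.inv()).as_rotvec()/np.radians(60),4)
        print([*d.tolist(),*r.tolist()], "deg",np.degrees((R*R0.inv()).magnitude()).round(1))
    setc(p0+d*500,Ro.from_rotvec(r*np.radians(60))*R0)
def rep():
    s=env.state(); p0,R0=cmd(); print(s["time_s"],"pos",s["ee_pos"].round(1),"err",(s["ee_pos"]-p0).round(1),"rot",s["ee_rot"].round(1),"F",s["force"].round(1),"w",s["gripper_width"].round(1),"gf",np.round(s["gripper_force"],1))
E
python3 - <<'E'
from h import *
setc([242.211,521.514,213.976],Ro.from_euler("xyz",[180,0,155.09],degrees=True))
rep()
plan([([420,200,260],slope())])
plan([(S2W(548.5,-87,-72),slope()),(S2W(548.5,-87,-120),slope()),(S2W(548.5,-87,-152),slope())])
E
```

```text
Traceback (most recent call last):
  File "h.py", line 26, in rep
    s=env.state(); p0,R0=cmd(); print(s["time_s"],"pos",s["ee_pos"].round(1),"err",(s["ee_pos"]-p0).round(1),"rot",s["ee_rot"].round(1),"F",s["force"].round(1),"w",s["gripper_width"].round(1),"gf",np.round(s["gripper_force"],1))
                                                                                                                                                                    ^^^^^^^^^^^^^^^^^^^^^^^^
AttributeError: 'float' object has no attribute 'round'
```

```bash
sed -i 's/s\["gripper_width"\].round(1)/np.round(s["gripper_width"],1)/' h.py
python3 - <<'E'
from h import *
setc([242.211,521.514,213.976],Ro.from_euler("xyz",[180,0,155.09],degrees=True))
rep()
plan([([420,200,260],slope())])
plan([(S2W(548.5,-87,-72),slope()),(S2W(548.5,-87,-120),slope()),(S2W(548.5,-87,-152),slope())])
E
```

```text
0.1 pos [242.  521.1 213.2] err [-0.2 -0.4 -0.8] rot [-179.9   -0.   155.1] F [ 0.5  0.6 -0.4] w 91.4 gf 0.0
[0.3556, -0.643, 0.092, -0.1002, -0.4596, 0.4117] deg 37.5
[0.1962, -0.574, -0.1321, -0.0001, 0.0, 0.0] deg 0.0
[0.2412, -0.574, -0.2168, -0.0001, 0.0, 0.0] deg 0.0
[0.2713, -0.574, -0.2734, -0.0001, 0.0, 0.0] deg 0.0
```

{"method": "send_rows", "body": {"motion": [[0.05, -0.09, 0.03, -0.014, -0.065, 0.058, 0.1], [0.1, -0.18, 0.06, -0.028, -0.13, 0.116, 0.1], [0.16, -0.29, 0.08, -0.045, -0.207, 0.185, 0.1], [0.22, -0.4, 0.09, -0.062, -0.285, 0.255, 0.1], [0.28, -0.5, 0.092, -0.08, -0.36, 0.323, 0.1], [0.33, -0.59, 0.092, -0.093, -0.423, 0.379, 0.1], [0.3556, -0.643, 0.092, -0.1002, -0.4596, 0.4117, 0.1], [0.3556, -0.643, 0.092, -0.1002, -0.4596, 0.4117, 0.1]]}}

```text
time_s: 1.1
ee_pos: [419.4, 198.0, 259.4]
ee_rot: [-180.0, 27.9, -179.9]
force: [-0.7, 0.6, -0.3]
gripper_width: 50.3
gripper_force: 0.0
```

{"method": "send_rows", "body": {"motion": [[0.03, -0.09, -0.02, 0, 0, 0, 0.1], [0.065, -0.19, -0.04, 0, 0, 0, 0.1], [0.1, -0.29, -0.06, 0, 0, 0, 0.1], [0.14, -0.4, -0.09, 0, 0, 0, 0.1], [0.175, -0.5, -0.115, 0, 0, 0, 0.1], [0.1962, -0.56, -0.1321, 0, 0, 0, 0.1], [0.1962, -0.574, -0.1321, 0, 0, 0, 0.1], [0.1962, -0.574, -0.1321, 0, 0, 0, 0.1]]}}

```text
time_s: 2.1
ee_pos: [518.3, -86.2, 193.9]
ee_rot: [179.9, 28.0, -179.7]
force: [0.9, 0.0, -0.0]
gripper_width: 50.3
gripper_force: 0.0
```

Run:
```python
from h import *
p0,R=cmd(); setc(S2W(548.5,-87,-72),R); rep()
f=eyes.grab_frame("side"); save("pics/s1.png",f)
a=f["pixels"][150:320,200:400]; cv2.imwrite("pics/s1c.png",cv2.resize(a,(800,600)[:1]+(680,) if 0 else (700,595))[:,:,::-1])
plan([(S2W(548.5,-87,-120),slope()),(S2W(548.5,-87,-152),slope())])
```

```text
2.1 pos [518.3 -86.2 193.9] err [ 0.2  0.8 -0.1] rot [ 179.9   28.  -179.7] F [ 0.9  0.  -0. ] w 50.3 gf 0.0
[0.0451, 0.0, -0.0848, 0.0, 0.0, 0.0] deg 0.0
[0.0751, 0.0, -0.1413, 0.0, 0.0, 0.0] deg 0.0
```

View pics/s1c.png

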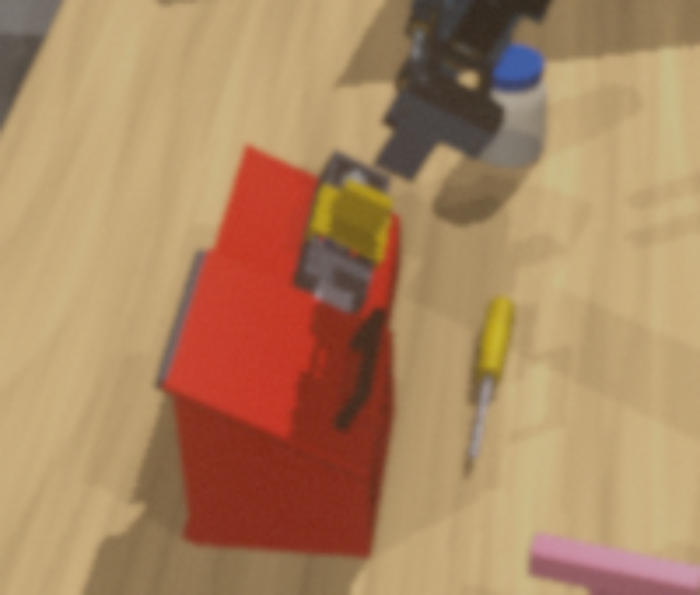

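The fingers are at crop (420,130), above and behind the fin at (360,215), lined up with it. I'll descend and pinch.

{"method": "send_rows", "body": {"motion": [[0.0225, 0, -0.0424, 0, 0, 0, 0.1], [0.0451, 0, -0.0848, 0, 0, 0, 0.1], [0.06, 0, -0.113, 0, 0, 0, 0.1], [0.0751, 0, -0.1413, 0, 0, 0, 0.1], [0.0751, 0, -0.1413, 0, 0, 0, 0.1], [0.0751, 0, -0.1413, 0, 0, 0, -1], [0.0751, 0, -0.1413, 0, 0, 0, -1], [0.0751, 0, -0.1413, 0, 0, 0, -1], [0.0751, 0, -0.1413, 0, 0, 0, -1], [0.0751, 0, -0.1413, 0, 0, 0, -1]], "squeeze": 20}}

```text
time_s: 3.4
ee_pos: [555.8, -87.3, 123.8]
ee_rot: [180.0, 28.1, -179.8]
force: [-2.5, -1.9, 3.9]
gripper_width: 16.1
gripper_force: 20.0
```

Gripped, and the 16 mm width matches the fin. Now I'll slide it -y.

{"method": "send_rows", "body": {"motion": [[0, -0.02, 0, 0, 0, 0, -1], [0, -0.04, 0, 0, 0, 0, -1], [0, -0.06, 0, 0, 0, 0, -1], [0, -0.08, 0, 0, 0, 0, -1], [0, -0.1, 0, 0, 0, 0, -1], [0, -0.11, 0, 0, 0, 0, -1], [0, -0.116, 0, 0, 0, 0, -1], [0, -0.116, 0, 0, 0, 0, -1]]}}

```text
time_s: 4.4
ee_pos: [555.6, -145.4, 123.7]
ee_rot: [180.0, 28.0, -179.8]
force: [-3.5, -0.4, 4.9]
gripper_width: 15.7
gripper_force: 20.0
```

{"method": "send_rows", "body": {"motion": [[0, -0.006, 0, 0, 0, 0, -1], [0, -0.01, 0, 0, 0, 0, -1], [0, -0.016, 0, 0, 0, 0, -1], [0, -0.016, 0, 0, 0, 0, -1], [0, -0.016, 0, 0, 0, 0, -1]]}}

```text
time_s: 5.03
ee_pos: [555.5, -149.0, 123.7]
ee_rot: [179.5, 27.9, -179.8]
force: [1.3, 16.7, 6.7]
gripper_width: 15.7
gripper_force: 20.0
```

The stop is reached: 16.7 N of reaction. I'll release and retreat.

{"method": "send_rows", "body": {"motion": [[0, 0.006, 0, 0, 0, 0, -0.1], [0, 0.006, 0, 0, 0, 0, -0.1], [0, 0.006, 0, 0, 0, 0, -0.1], [-0.03, 0.006, 0.056, 0, 0, 0, -0.1], [-0.07, 0.006, 0.13, 0, 0, 0, 0.0], [-0.14, 0.006, 0.2, 0, 0, 0, 0.1], [-0.22, 0.05, 0.24, 0, 0, 0, 0.1], [-0.3, 0.15, 0.26, 0, 0, 0, 0.1], [-0.32, 0.25, 0.26, 0, 0, 0, 0.1], [-0.32, 0.36, 0.26, 0, 0, 0, 0.1], [-0.32, 0.47, 0.26, 0, 0, 0, 0.1], [-0.32, 0.56, 0.26, 0, 0, 0, 0.1], [-0.32, 0.56, 0.26, 0, 0, 0, 0.1]]}}

```text
time_s: 6.65
ee_pos: [395.2, 131.6, 253.4]
ee_rot: [180.0, 28.0, -179.1]
force: [-0.3, -0.0, 0.6]
gripper_width: 50.2
gripper_force: 0.0
```

Run:
```python
from h import *
s=env.state(); 
p0,R=cmd(); p=p0+500*np.array([-.32,-.116-.016+.56,.26]); setc(p,R); rep()
import pickle
for n in("side","top"):
    f=eyes.grab_frame(n); pickle.dump(f,open(n+"1.pkl","wb")); P=pts(f)
    h=cv2.cvtColor(f["pixels"],cv2.COLOR_RGB2HSV)
    c,s=np.cos(np.radians(28)),np.sin(np.radians(28)); S=np.array([[c,0,s],[0,1,0],[-s,0,c]]); Q=P@S.T
    box=(P[...,0]>500)&(P[...,0]<640)&(P[...,1]>-190)&(P[...,1]<20)&(P[...,2]>40)
    for nm,m in(("blue",(h[...,0]>100)&(h[...,0]<130)&(h[...,1]>100)&box),("yellow",(h[...,0]>=20)&(h[...,0]<34)&(h[...,1]>130)&box)):
        q=Q[m]; print(n,nm,len(q),np.percentile(q,[2,50,98],axis=0).round(1).tolist(), np.argwhere(m).mean(0).round())
b=pickle.load(open("top1.pkl","rb"))["pixels"][150:225,330:430]; cv2.imwrite("pics/t1c.png",cv2.resize(b,(800,600),interpolation=2)[:,:,::-1])
```

```text
6.65 pos [395.2 131.6 253.4] err [-0.4  4.6  0.1] rot [ 180.    28.  -179.1] F [-0.3 -0.   0.6] w 50.2 gf 0.0
side blue 10 [[544.1, -97.1, -170.2], [550.4, -94.1, -166.4], [555.0, -87.6, -163.6]] [213. 298.]
side yellow 343 [[517.4, -170.1, -164.9], [550.3, -140.5, -155.9], [578.7, -117.4, -123.3]] [200. 303.]
top blue 50 [[525.2, -98.9, -192.4], [549.5, -93.4, -169.7], [560.5, -89.1, -158.9]] [194. 386.]
top yellow 590 [[518.8, -177.8, -165.9], [553.1, -144.1, -156.8], [579.4, -117.9, -120.2]] [195. 407.]
```

View pics/t1c.png

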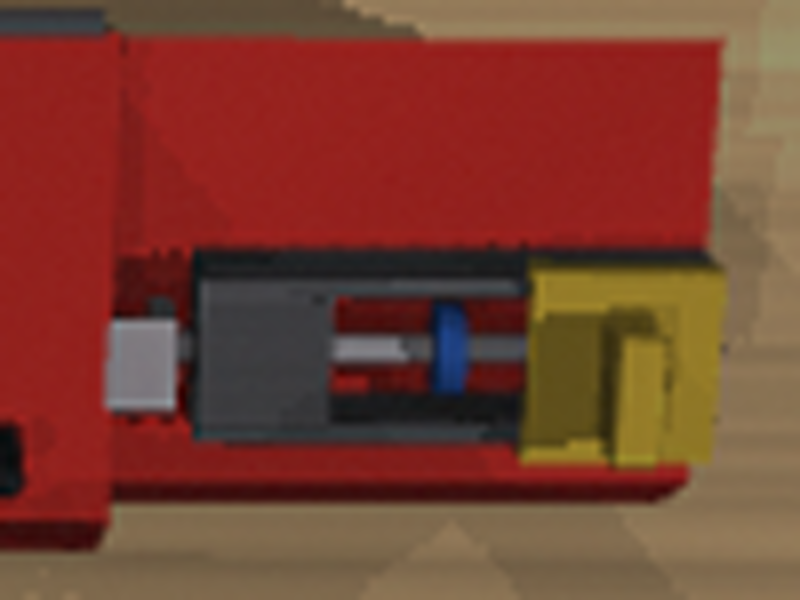

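The guard is fully open. The collar is at crop (450,347), the bare bar runs from (335,350) to (433,350), and the block's edge is at x=333. I'll ray-cast these and plan the fork grasp.

```bash
cat >> h.py <<'E'
_c,_s=np.cos(np.radians(28)),np.sin(np.radians(28)); SM=np.array([[_c,0,_s],[0,1,0],[-_s,0,_c]])
def cast(f,px,n,d):
    R=np.array(f["R"]);t=np.array(f["t"]); o=-R.T@t; r=R.T@np.array([(px[0]-f["cx"])/f["fx"],(px[1]-f["cy"])/f["fy"],1]); n=np.array(n)
    return o+r*((d-n@o)/(n@r))
E
python3 - <<'E'
from h import *
import pickle
T=pickle.load(open("top1.pkl","rb")); Sd=pickle.load(open("side1.pkl","rb"))
for nm,x,y,w in(("collar top",450,347,-164),("bar",385,349,-173),("block edge",333,365,-162),("cheekfar",420,287,-162),("cheeknear",420,432,-162),("guard left",525,360,-158),("guard right",718,360,-158)):
    print(nm,(SM@cast(T,(330+x/8-.5,150+y/8-.5),SM[2],w)).round(1))
# handle via plane z=118 both views
for f,n in((T,"top"),(Sd,"side")):
    h=cv2.cvtColor(f["pixels"],cv2.COLOR_RGB2HSV); m=cv2.inRange(h,(50,120,50),(75,255,255))
    P=pts(f); ok=(abs(P[...,0]-442)<80)&(abs(P[...,1]-391)<45)&(m>0)
    q=np.array([cast(f,(u,v),[0,0,1],118.)[:2] for v,u in np.argwhere(ok)]).astype(np.float32)
    print(n,cv2.minAreaRect(q))
    v,u=np.where((h[...,0]>100)&(h[...,0]<130)&(h[...,1]>100)&(P[...,0]>500)&(P[...,0]<640)&(P[...,1]>-190)&(P[...,1]<20)&(P[...,2]>40)); print("blue px",u.mean(),v.mean(),(SM@cast(f,(u.mean(),v.mean()),SM[2],-166)).round(1))
plan([([441.8,391.5,190],down(166.9))])
plan([([441.8,391.5,86],down(166.9))])
E
```

```text
collar top [ 552.3  -92.7 -164. ]
bar [ 548.5  -72.9 -173. ]
block edge [ 546.9  -55.  -162. ]
cheekfar [ 573.3  -81.8 -162. ]
cheeknear [ 523.9  -84.2 -162. ]
guard left [ 550.  -116.2 -158. ]
guard right [ 550.  -178.3 -158. ]
top ((442.33929443359375, 388.258056640625), (25.1632080078125, 118.37324523925781), 77.5574722290039)
blue px 385.64 193.52 [ 549.8  -92.8 -166. ]
side ((442.80731201171875, 399.8802795410156), (32.02115249633789, 115.6739501953125), 75.86267852783203)
blue px 298.1 213.3 [ 550.   -92.9 -166. ]
[0.0923, 0.529, -0.1266, 0.0522, 0.4648, -0.2189] deg 31.0
[0.0, 0.0, -0.208, -0.0, -0.0, 0.0] deg 0.0
```

{"method": "send_rows", "body": {"motion": [[0.015, 0.08, -0.01, 0.009, 0.078, -0.037, 0.1], [0.03, 0.18, -0.03, 0.018, 0.155, -0.073, 0.1], [0.046, 0.28, -0.05, 0.026, 0.232, -0.11, 0.1], [0.065, 0.38, -0.08, 0.035, 0.31, -0.146, 0.1], [0.08, 0.47, -0.1, 0.044, 0.39, -0.183, 0.1], [0.0923, 0.529, -0.1266, 0.0522, 0.4648, -0.2189, 0.1], [0.0923, 0.529, -0.1266, 0.0522, 0.4648, -0.2189, 0.1], [0.0923, 0.529, -0.1266, 0.0522, 0.4648, -0.2189, 0.1]]}}

```text
time_s: 7.75
ee_pos: [442.9, 389.0, 189.8]
ee_rot: [-180.0, -0.0, 166.7]
force: [-0.8, 0.4, -0.1]
gripper_width: 50.0
gripper_force: 0.0
```

{"method": "send_rows", "body": {"motion": [[0, 0, -0.06, 0, 0, 0, 0.1], [0, 0, -0.12, 0, 0, 0, 0.1], [0, 0, -0.17, 0, 0, 0, 0.1], [0, 0, -0.208, 0, 0, 0, 0.1], [0, 0, -0.208, 0, 0, 0, 0.1], [0, 0, -0.208, 0, 0, 0, -1], [0, 0, -0.208, 0, 0, 0, -1], [0, 0, -0.208, 0, 0, 0, -1], [0, 0, -0.208, 0, 0, 0, -1], [0, 0, -0.208, 0, 0, 0, -1]], "squeeze": 50}}

```text
time_s: 9.0
ee_pos: [442.0, 391.4, 86.7]
ee_rot: [180.0, 0.0, 166.9]
force: [-0.4, -2.1, 5.6]
gripper_width: 21.6
gripper_force: 50.0
```

```bash
python3 -c "
from h import *
rep(); print(env.state()['torque'].round(2))"
```

```text
9.0 pos [442.  391.4  86.7] err [ 0.2 -0.1  0.8] rot [180.    0.  166.9] F [-0.4 -2.1  5.6] w 21.6 gf 50.0
[-0.45  0.16  0.03]
```

Grasped at 21.6 mm. I'll lift and check the hang of the fork.

{"method": "send_rows", "body": {"motion": [[0, 0, 0.03, 0, 0, 0, -1], [0, 0, 0.08, 0, 0, 0, -1], [0, 0, 0.16, 0, 0, 0, -1], [0, 0, 0.24, 0, 0, 0, -1], [0, 0, 0.32, 0, 0, 0, -1], [0, 0, 0.368, 0, 0, 0, -1], [0, 0, 0.368, 0, 0, 0, -1]]}}

```text
time_s: 9.88
ee_pos: [442.5, 392.3, 272.2]
ee_rot: [179.8, 0.2, 166.9]
force: [-0.6, 0.3, -2.7]
gripper_width: 21.9
gripper_force: 50.0
```

Run:
```python
from h import *
import pickle
p,R=cmd(); setc(p+[0,0,184],R); rep()
f=eyes.grab_frame("side"); pickle.dump(f,open("side2.pkl","wb"))
h=cv2.cvtColor(f["pixels"],cv2.COLOR_RGB2HSV); P=pts(f)
g=cv2.inRange(h,(50,120,50),(75,255,255))>0
ok=g&(P[...,2]>200)&(abs(P[...,0]-442)<90)&(abs(P[...,1]-391)<60); v,u=np.where(ok); print("handle px",u.mean(),v.mean(),u.min(),u.max()); q=P[ok]
print("handle",q.mean(0).round(1),"along ends",np.percentile((q[:,:2]-[441.8,391.5])@[np.cos(np.radians(-13.1)),np.sin(np.radians(-13.1))],[1,99]).round(1))
u0,v0=int(u.mean()),int(v.mean()); cv2.imwrite("pics/f2.png",cv2.resize(f["pixels"][v0-30:v0+75,u0-70:u0+70],(800,600),interpolation=2)[:,:,::-1]); print(u0-70,v0-30)
plan([(S2W(549,-71,-22),slope())])
plan([(S2W(549,-71,-62),slope()),(S2W(549,-71,-100),slope()),(S2W(549,-71,-122),slope())])
```

```text
9.875 pos [442.5 392.3 272.2] err [0.7 0.8 2.3] rot [179.8   0.2 166.9] F [-0.6  0.3 -2.7] w 21.9 gf 50.0
handle px 340.8018867924528 295.8679245283019 332 351
handle [406.4 403.8 300.2] along ends [-57.1 -18.1]
270 265
[0.1065, -0.925, -0.0633, -0.0522, -0.4648, 0.2189] deg 31.0
[0.0376, 0.0, -0.0707, 0.0, 0.0, 0.0] deg 0.0
[0.0733, 0.0, -0.1378, 0.0, 0.0, 0.0] deg 0.0
[0.0939, 0.0, -0.1766, 0.0, 0.0, 0.0] deg 0.0
```

View pics/f2.png

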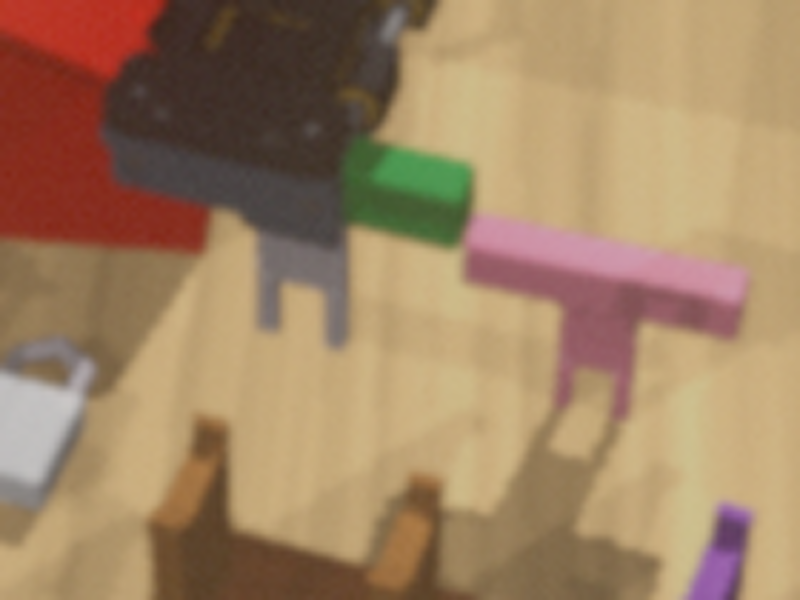

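The fork hangs straight in the gripper. Its prong tips are at crop (268,328) and (337,345), and I'll check them against the prediction.

Run:
```python
from h import *
import pickle
f=pickle.load(open("side2.pkl","rb")); s=np.array([442.5,392.3,272.2])
a=np.radians(-13.1); ex=np.array([np.cos(a),np.sin(a),0]); ey=np.array([-np.sin(a),np.cos(a),0])
for cx,cy in((258,328),(280,330),(326,345),(347,347),(262,285),(347,285)):
    X=cast(f,(270+cx*.175-.5,265+cy*.175-.5),ey,ey@s+4); d=X-s; print((d@ex).round(1),d[2].round(1))
```

```text
17.4 -68.9
8.8 -66.8
-9.0 -68.5
-17.1 -66.6
15.5 -44.5
-16.8 -32.8
```

Matches (±17 mm, tips 68 mm below the TCP). Moving to the channel.

{"method": "send_rows", "body": {"motion": [[0.01, -0.07, 0, -0.004, -0.035, 0.016, -1], [0.02, -0.16, 0, -0.01, -0.09, 0.04, -1], [0.03, -0.26, 0, -0.016, -0.145, 0.07, -1], [0.04, -0.36, -0.01, -0.022, -0.2, 0.095, -1], [0.05, -0.46, -0.02, -0.028, -0.25, 0.118, -1], [0.06, -0.56, -0.03, -0.034, -0.3, 0.14, -1], [0.075, -0.66, -0.04, -0.04, -0.35, 0.165, -1], [0.085, -0.76, -0.05, -0.046, -0.4, 0.19, -1], [0.1, -0.85, -0.06, -0.05, -0.44, 0.21, -1], [0.1065, -0.905, -0.0633, -0.0522, -0.4648, 0.2189, -1], [0.1065, -0.925, -0.0633, -0.0522, -0.4648, 0.2189, -1], [0.1065, -0.925, -0.0633, -0.0522, -0.4648, 0.2189, -1], [0.1065, -0.925, -0.0633, -0.0522, -0.4648, 0.2189, -1]]}}

```text
time_s: 11.55
ee_pos: [494.4, -70.4, 237.2]
ee_rot: [179.9, 27.9, -179.7]
force: [-0.2, -0.2, -2.3]
gripper_width: 21.9
gripper_force: 50.0
```

{"method": "send_rows", "body": {"motion": [[0.0188, 0, -0.0354, 0, 0, 0, -1], [0.0376, 0, -0.0707, 0, 0, 0, -1], [0.0376, 0, -0.0707, 0, 0, 0, -1], [0.0376, 0, -0.0707, 0, 0, 0, -1]]}}

```text
time_s: 12.05
ee_pos: [513.9, -70.5, 203.4]
ee_rot: [180.0, 28.0, -179.7]
force: [0.7, -0.2, -1.9]
gripper_width: 22.1
gripper_force: 50.0
```

Run:
```python
from h import *
import pickle
p,R=cmd(); setc(S2W(549,-71,-62),R); rep(); print("slope",(SM@env.state()["ee_pos"]).round(1))
f=eyes.grab_frame("side"); pickle.dump(f,open("side3.pkl","wb"))
cv2.imwrite("pics/e3.png",cv2.resize(f["pixels"][165:255,240:360],(800,600),interpolation=2)[:,:,::-1])
plan([(S2W(549,-71,-90),slope()),(S2W(549,-71,-122),slope())])
```

```text
12.05 pos [513.9 -70.5 203.4] err [0.1 0.5 0.4] rot [ 180.    28.  -179.7] F [ 0.7 -0.2 -1.9] w 22.1 gf 50.0
slope [549.3 -70.5 -61.7]
[0.0263, 0.0, -0.0494, 0.0, 0.0, 0.0] deg 0.0
[0.0563, 0.0, -0.106, 0.0, 0.0, 0.0] deg 0.0
```

View pics/e3.png

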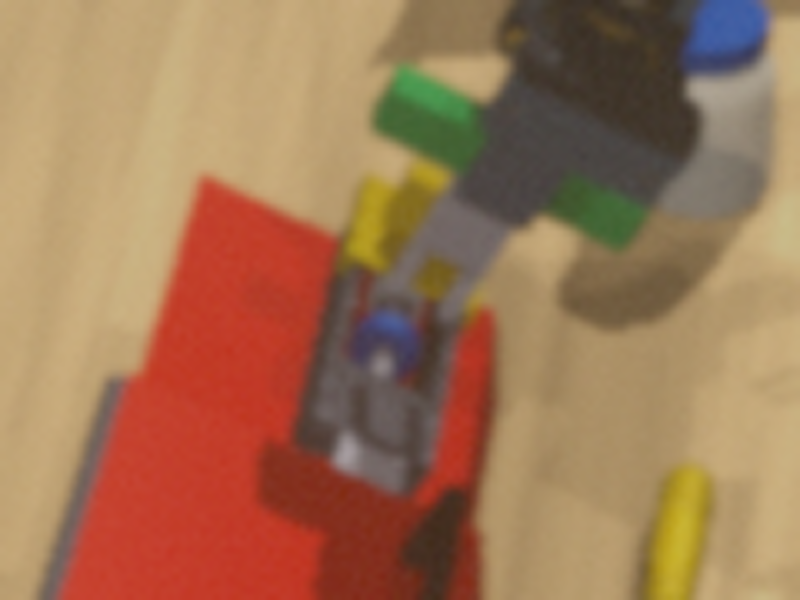

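The prongs, with tips at about crop (395,302) and (455,318), are poised above the bar; the collar is at (385,340). I'll descend slowly and watch the force.

{"method": "send_rows", "body": {"motion": [[0.0131, 0, -0.0247, 0, 0, 0, -1], [0.0263, 0, -0.0494, 0, 0, 0, -1], [0.0338, 0, -0.0635, 0, 0, 0, -1], [0.0413, 0, -0.0777, 0, 0, 0, -1], [0.0413, 0, -0.0777, 0, 0, 0, -1]]}}

```text
time_s: 12.72
ee_pos: [534.4, -70.9, 163.3]
ee_rot: [180.0, 27.9, -179.7]
force: [-0.4, 1.1, -2.0]
gripper_width: 21.5
gripper_force: 50.0
```

{"method": "send_rows", "body": {"motion": [[0.0075, 0, -0.0142, 0, 0, 0, -1], [0.015, 0, -0.0283, 0, 0, 0, -1], [0.015, 0, -0.0283, 0, 0, 0, -1]]}}

```text
time_s: 13.1
ee_pos: [541.8, -70.9, 149.2]
ee_rot: [180.0, 27.9, -179.7]
force: [-0.2, -0.5, -2.0]
gripper_width: 21.8
gripper_force: 50.0
```

It went in with no contact. Now pushing -y.

{"method": "send_rows", "body": {"motion": [[0, -0.012, 0, 0, 0, 0, -1], [0, -0.024, 0, 0, 0, 0, -1], [0, -0.034, 0, 0, 0, 0, -1], [0, -0.044, 0, 0, 0, 0, -1], [0, -0.052, 0, 0, 0, 0, -1], [0, -0.056, 0, 0, 0, 0, -1], [0, -0.056, 0, 0, 0, 0, -1], [0, -0.056, 0, 0, 0, 0, -1]]}}

```text
time_s: 14.1
ee_pos: [542.1, -98.3, 150.3]
ee_rot: [179.8, 28.0, -179.8]
force: [1.8, 5.0, -2.0]
gripper_width: 21.6
gripper_force: 50.0
```

Run:
```python
from h import *
import pickle
setc(S2W(549,-71,-122)+[0,-28,0],slope()); rep(); print("torque",env.state()["torque"].round(2))
f=eyes.grab_frame("side"); P=pts(f); h=cv2.cvtColor(f["pixels"],cv2.COLOR_RGB2HSV)
m=((h[...,0]<5)|(h[...,0]>175))&(h[...,1]>150)&(P[...,1]>50)&(P[...,1]<160)&(P[...,2]>120)&(P[...,0]>500)&(P[...,0]<750)
q=P[m]; 
A=np.c_[q[:,:2],np.ones(len(q))]; k=np.linalg.lstsq(A,q[:,2],rcond=None)[0]; print(len(q),"lid slope",np.degrees(np.arctan(k[0])))
```

```text
14.1 pos [542.1 -98.3 150.3] err [0.1 0.7 0.2] rot [ 179.8   28.  -179.8] F [ 1.8  5.  -2. ] w 21.6 gf 50.0
torque [1.21 0.14 0.62]
1388 lid slope 9.445960485314451
```

The lid popped: its slope is now 9.4°, so it stands about 0.32 rad open, with 5 N on the collar. I'll ease back, withdraw and look.

{"method": "send_rows", "body": {"motion": [[0, -0.003, 0, 0, 0, 0, -1], [0, -0.003, 0, 0, 0, 0, -1], [0, 0.016, 0, 0, 0, 0, -1], [0, 0.036, 0, 0, 0, 0, -1], [0, 0.056, 0, 0, 0, 0, -1], [0, 0.056, 0, 0, 0, 0, -1], [-0.0188, 0.056, 0.0353, 0, 0, 0, -1], [-0.0376, 0.056, 0.0706, 0, 0, 0, -1], [-0.066, 0.056, 0.124, 0, 0, 0, -1], [-0.1, 0.056, 0.2, 0, 0, 0, -1], [-0.15, 0.056, 0.27, 0, 0, 0, -1], [-0.2, 0.056, 0.33, 0, 0, 0, -1], [-0.2, 0.056, 0.33, 0, 0, 0, -1]]}}

```text
time_s: 15.78
ee_pos: [442.2, -71.8, 318.1]
ee_rot: [-179.9, 28.4, -179.7]
force: [0.5, 0.5, -2.7]
gripper_width: 22.1
gripper_force: 50.0
```

Run:
```python
from h import *
p,R=cmd(); setc(p+[-100,28,165],R); rep()
f=eyes.grab_frame("side"); P=pts(f); h=cv2.cvtColor(f["pixels"],cv2.COLOR_RGB2HSV)
m=((h[...,0]<5)|(h[...,0]>175))&(h[...,1]>150)&(P[...,1]>50)&(P[...,1]<160)&(P[...,2]>120)&(P[...,0]>500)&(P[...,0]<750)
q=P[m];A=np.c_[q[:,:2],np.ones(len(q))]; k=np.linalg.lstsq(A,q[:,2],rcond=None)[0]; print(len(q),"lid slope",np.degrees(np.arctan(k[0])))
m=(h[...,0]>100)&(h[...,0]<130)&(h[...,1]>100)&(P[...,0]>500)&(P[...,0]<640)&(P[...,1]>-190)&(P[...,1]<20)&(P[...,2]>40)
print("collar",m.sum(),np.median((P@SM.T)[m],0)); 
plan([([430,180,310],Ro.from_euler("z",-6,degrees=True)*slope(0.3,14)),([441.8,391.5,270],down(166.9))])
plan([([441.8,391.5,90],down(166.9)),([441.8,391.5,86],down(166.9))])
```

```text
15.775 pos [442.2 -71.8 318.1] err [ 0.2 -0.8  3.1] rot [-179.9   28.4 -179.7] F [ 0.5  0.5 -2.7] w 22.1 gf 50.0
1414 lid slope 8.855231476290424
collar 4 [ 549.03291571  -94.0529205  -165.85889976]
[-0.024, 0.502, -0.01, 0.011, 0.2332, -0.0995] deg 15.2
[-0.0004, 0.925, -0.09, 0.0521, 0.4648, -0.2189] deg 31.0
[-0.0, 0.0, -0.36, 0.0, -0.0, 0.0] deg 0.0
[-0.0, 0.0, -0.368, 0.0, -0.0, 0.0] deg 0.0
```

The collar sprang back and the lid stays ajar. Carrying the fork back above its rest.

{"method": "send_rows", "body": {"motion": [[-0.004, 0.06, 0, 0.001, 0.03, -0.012, -1], [-0.01, 0.14, 0, 0.003, 0.07, -0.03, -1], [-0.015, 0.24, -0.005, 0.005, 0.11, -0.047, -1], [-0.02, 0.34, -0.01, 0.008, 0.16, -0.068, -1], [-0.024, 0.44, -0.01, 0.01, 0.21, -0.09, -1], [-0.024, 0.54, -0.01, 0.018, 0.26, -0.115, -1], [-0.02, 0.64, -0.02, 0.025, 0.31, -0.14, -1], [-0.015, 0.74, -0.04, 0.034, 0.37, -0.17, -1], [-0.008, 0.83, -0.06, 0.043, 0.42, -0.2, -1], [-0.0004, 0.9, -0.08, 0.0521, 0.4648, -0.2189, -1], [-0.0004, 0.925, -0.09, 0.0521, 0.4648, -0.2189, -1], [-0.0004, 0.925, -0.09, 0.0521, 0.4648, -0.2189, -1], [-0.0004, 0.925, -0.09, 0.0521, 0.4648, -0.2189, -1]]}}

```text
time_s: 17.45
ee_pos: [441.7, 390.6, 270.2]
ee_rot: [-180.0, 0.0, 166.9]
force: [-0.1, 0.4, -2.2]
gripper_width: 21.5
gripper_force: 50.0
```

Run:
```python
from h import *
p,R=cmd(); setc([441.8,391.5,270],R); rep()
f=eyes.grab_frame("side")
cv2.imwrite("pics/f4.png",cv2.resize(f["pixels"][265:370,270:410],(800,600),interpolation=2)[:,:,::-1])
```

```text
17.45 pos [441.7 390.6 270.2] err [-0.1 -0.9  0.2] rot [-180.     0.   166.9] F [-0.1  0.4 -2.2] w 21.5 gf 50.0
```

View pics/f4.png

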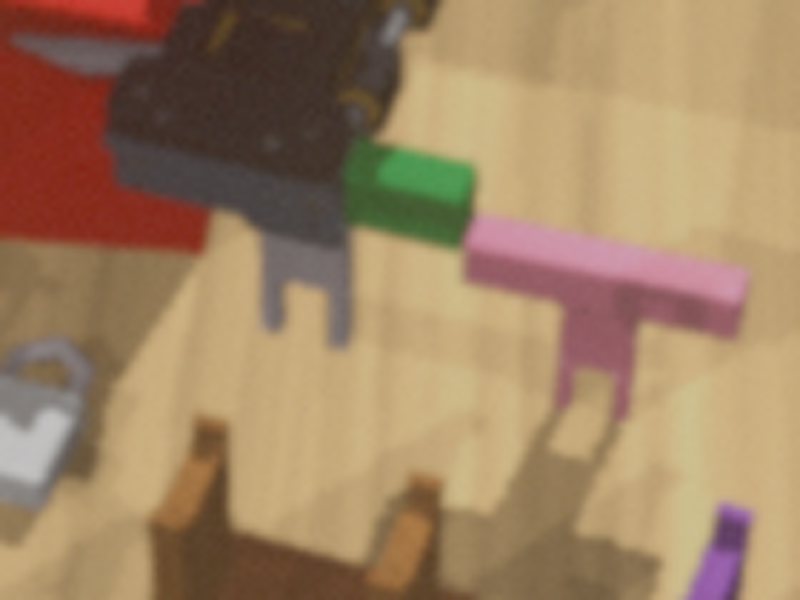

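The fork sits as before, with tips at crop (272,330) and (340,346), so it hasn't slipped. Lowering onto the rest.

{"method": "send_rows", "body": {"motion": [[0, 0, -0.06, 0, 0, 0, -1], [0, 0, -0.14, 0, 0, 0, -1], [0, 0, -0.22, 0, 0, 0, -1], [0, 0, -0.29, 0, 0, 0, -1], [0, 0, -0.34, 0, 0, 0, -1], [0, 0, -0.36, 0, 0, 0, -1], [0, 0, -0.367, 0, 0, 0, -1], [0, 0, -0.367, 0, 0, 0, -1]]}}

```text
time_s: 18.5
ee_pos: [442.3, 391.8, 87.6]
ee_rot: [179.9, 0.1, 166.9]
force: [0.1, 0.2, -1.0]
gripper_width: 21.7
gripper_force: 50.0
```

{"method": "send_rows", "body": {"motion": [[0, 0, 0, 0, 0, 0, -0.6], [0, 0, 0, 0, 0, 0, -0.2], [0, 0, 0, 0, 0, 0, 0], [0, 0, 0, 0, 0, 0, 0], [0, 0, 0.03, 0, 0, 0, 0], [0, 0, 0.1, 0, 0, 0, 0], [0, 0, 0.18, 0, 0, 0, 0], [0, 0, 0.26, 0, 0, 0, -0.4], [0, 0, 0.3, 0, 0, 0, -1], [0, 0, 0.3, 0, 0, 0, -1]]}}

```text
time_s: 19.75
ee_pos: [442.6, 392.2, 239.2]
ee_rot: [179.8, 0.2, 166.9]
force: [-0.3, 0.0, 0.6]
gripper_width: 18.2
gripper_force: 0.0
```

The fork is hung and released. Next I'll check it from above and plan lifting the lid from underneath with shut fingertips.

Run:
```python
from h import *
setc([441.8,391.5,236.5],down(166.9)); rep()
f=eyes.grab_frame("side"); P=pts(f); h=cv2.cvtColor(f["pixels"],cv2.COLOR_RGB2HSV)
g=(cv2.inRange(h,(50,120,50),(75,255,255))>0)&(abs(P[...,0]-442)<80)&(abs(P[...,1]-391)<45); q=P[g]; t=q[q[:,2]>np.percentile(q[:,2],95)-8]
print("fork",cv2.minAreaRect(t[:,:2].astype(np.float32)),np.percentile(q[:,2],95))
m=((h[...,0]<5)|(h[...,0]>175))&(h[...,1]>150)&(P[...,1]>50)&(P[...,1]<160)&(P[...,2]>120)&(P[...,0]>480)&(P[...,0]<750)
q=P[m];A=np.c_[q[:,:2],np.ones(len(q))]; k=np.linalg.lstsq(A,q[:,2],rcond=None)[0]; ph=np.degrees(np.arctan(k[0])); print("phi",ph,"front edge",np.percentile(q[:,0],1),q[q[:,0]<np.percentile(q[:,0],5)].mean(0),"back",q[q[:,0]>np.percentile(q[:,0],97)].mean(0))
plan([([430,250,260],slope(0,25)),([400,97,200],slope(0,50))])
plan([([430,97,120],slope(0,60)),([470,97,98],slope(0,60)),([499,97,98],slope(0,60))])
H=np.array([658.8,0,166.8]); z=np.array([.866,0,-.5]); mm=np.array([.5,0,.866]); W=[]
for th in np.r_[.35:1.31:.08,1.31]:
    p=np.radians(28)-th; l=np.array([np.cos(p),0,np.sin(p)]); E=H-165*l; W.append(E+12*(z if p>-np.radians(30) else l)-16*mm+[0,97,0])
plan([(w,slope(0,60)) for w in W])
```

```text
19.75 pos [442.6 392.2 239.2] err [0.8 0.7 2.7] rot [179.8   0.2 166.9] F [-0.3  0.   0.6] w 18.2 gf 0.0
fork ((442.7116394042969, 394.2988586425781), (23.80196762084961, 115.08318328857422), 76.72940826416016) 118.70155826025615
phi 8.902241131658192 front edge 509.066391681659 [513.37297704 138.5051887  142.37750566] back [653.27322399 107.94349223 163.33948827]
[-0.0236, -0.283, 0.047, -0.0476, -0.4148, 0.2149] deg 28.2
[-0.0836, -0.589, -0.073, -0.0953, -0.8296, 0.2043] deg 51.6
[0.06, 0.0, -0.16, 0.0001, -0.1667, 0.0] deg 10.0
[0.14, 0.0, -0.204, 0.0001, -0.1667, 0.0] deg 10.0
[0.198, 0.0, -0.204, 0.0001, -0.1667, 0.0] deg 10.0
[-0.0024, 0.0, 0.0523, -0.0, 0.0, -0.0] deg 0.0
[-0.005, 0.0, 0.0785, -0.0, 0.0, -0.0] deg 0.0
[-0.0055, 0.0, 0.1049, -0.0, 0.0, -0.0] deg 0.0
[-0.0039, 0.0, 0.1313, -0.0, 0.0, -0.0] deg 0.0
[-0.0002, 0.0, 0.1574, -0.0, 0.0, -0.0] deg 0.0
[0.0056, 0.0, 0.1831, -0.0, 0.0, -0.0] deg 0.0
[0.0134, 0.0, 0.2083, -0.0, 0.0, -0.0] deg 0.0
[0.0232, 0.0, 0.2328, -0.0, 0.0, -0.0] deg 0.0
[0.035, 0.0, 0.2565, -0.0, 0.0, -0.0] deg 0.0
[0.0479, 0.0, 0.2779, -0.0, 0.0, -0.0] deg 0.0
[0.0621, 0.0, 0.2978, -0.0, 0.0, -0.0] deg 0.0
[0.0779, 0.0, 0.3165, -0.0, 0.0, -0.0] deg 0.0
[0.0951, 0.0, 0.3339, -0.0, 0.0, -0.0] deg 0.0
```

The fork is seated (top at 118.7 mm, centre unchanged). Going in front of the lid.

{"method": "send_rows", "body": {"motion": [[-0.006, -0.07, 0.02, -0.012, -0.1, 0.05, -1], [-0.012, -0.14, 0.035, -0.024, -0.2, 0.1, -1], [-0.018, -0.21, 0.045, -0.036, -0.31, 0.16, -1], [-0.0236, -0.283, 0.047, -0.0476, -0.4148, 0.2149, -1], [-0.04, -0.36, 0.02, -0.06, -0.52, 0.212, -1], [-0.055, -0.44, -0.02, -0.072, -0.63, 0.21, -1], [-0.07, -0.52, -0.05, -0.084, -0.74, 0.207, -1], [-0.0836, -0.589, -0.073, -0.0953, -0.8296, 0.2043, -1], [-0.0836, -0.589, -0.073, -0.0953, -0.8296, 0.2043, -1], [-0.0836, -0.589, -0.073, -0.0953, -0.8296, 0.2043, -1]]}}

```text
time_s: 21.05
ee_pos: [395.2, 95.8, 210.4]
ee_rot: [-179.8, 49.0, -179.9]
force: [-0.2, -0.5, -0.4]
gripper_width: 0.4
gripper_force: 0.0
```

{"method": "send_rows", "body": {"motion": [[0.02, 0, -0.05, 0, -0.0833, 0, -1], [0.04, 0, -0.11, 0, -0.1667, 0, -1], [0.06, 0, -0.16, 0, -0.1667, 0, -1], [0.1, 0, -0.185, 0, -0.1667, 0, -1], [0.14, 0, -0.204, 0, -0.1667, 0, -1], [0.17, 0, -0.204, 0, -0.1667, 0, -1], [0.198, 0, -0.204, 0, -0.1667, 0, -1], [0.198, 0, -0.204, 0, -0.1667, 0, -1]]}}

```text
time_s: 22.05
ee_pos: [433.1, 85.4, 265.9]
ee_rot: [179.8, 54.4, -179.9]
force: [0.4, 0.6, -0.2]
gripper_width: 0.4
gripper_force: 0.0
```

Run:
```python
from h import *
f=eyes.grab_frame("side"); s=env.state(); print(s["ee_pos"].round(1),s["ee_rot"].round(1),s["force"].round(1),s["qpos"].round(0))
cv2.imwrite("pics/l5.png",cv2.resize(f["pixels"][190:340,220:420],(800,600),interpolation=2)[:,:,::-1])
```

```text
[434.2  85.1 266.5] [ 179.9   54.5 -180. ] [1.4 0.8 0.3] [ 24. -15. 138. -77.  20.   1.]
```

View pics/l5.png

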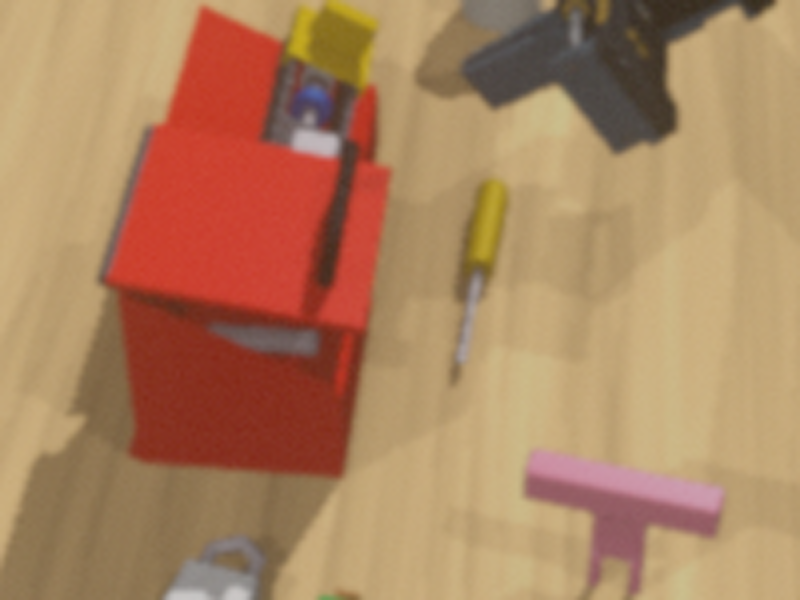

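The wrist hit its joint-4 limit (-77°), so the steep tilt isn't usable here. The picture shows the lid ajar with its handle from crop (347,150) to (325,280). I'll pinch the handle from above and swing it instead. First I back out of the singular pose.

{"method": "send_rows", "body": {"motion": [[-0.05, 0, 0.2, 0, 0.25, 0, -1], [-0.1, 0, 0.2, 0, 0.5, 0, -1], [-0.1, 0, 0.2, 0, 0.5, 0, -1], [-0.1, 0, 0.2, 0, 0.5, 0, -1], [-0.1, 0, 0.2, 0, 0.5, 0, -1], [-0.1, 0, 0.2, 0, 0.5, 0, -1], [-0.1, 0, 0.2, 0, 0.5, 0, -1], [-0.1, 0, 0.2, 0, 0.5, 0, -1]]}}

```text
time_s: 23.1
ee_pos: [380.4, 85.7, 364.0]
ee_rot: [179.8, 24.3, -179.9]
force: [-0.1, -0.2, -0.9]
gripper_width: 0.6
gripper_force: 0.0
```

Run:
```python
from h import *
s=env.state(); print(s["ee_pos"].round(1),s["ee_rot"].round(1),s["qpos"].round(0),s["qvel"].round(1))
for n in("side","top"):
    f=eyes.grab_frame(n); P=pts(f); h=cv2.cvtColor(f["pixels"],cv2.COLOR_RGB2HSV)
    m=(h[...,2]<75)&(P[...,0]>490)&(P[...,0]<560)&(P[...,1]>40)&(P[...,1]<155)&(P[...,2]>165)&(P[...,2]<215); q=P[m]
    print(n,m.sum(),np.percentile(q,[5,50,95],axis=0).round(1).tolist() if m.sum() else "")
```

```text
[380.4  85.7 364. ] [ 179.8   24.3 -179.9] [ 17. -16. 108.  -7.  65. -72.] [ 0.  -0.2 -0.5  0.3  0.2 -0.5]
side 4 [[519.3, 146.0, 166.4], [519.5, 147.3, 169.9], [521.9, 148.5, 175.4]]
top 173 [[513.4, 51.4, 180.1], [517.0, 93.1, 186.5], [522.0, 140.7, 191.0]]
```

Run:
```python
from h import *
s=env.state(); setc(s["ee_pos"],Ro.from_euler("xyz",s["ee_rot"],degrees=True))
T=lambda t,yaw=90:Ro.from_euler("y",-t,degrees=True)*down(yaw)
plan([([440,90,330],T(20,135))])
plan([([499,96,236],T(20))])
B=np.array([518.5,96,182.5]); z=np.array([.342,0,-.94])
plan([(B+13*z,T(20))])
H=np.array([658.8,96,166.8]); p0=B+13*z
plan([(H+Ro.from_euler("y",a,degrees=True).apply(p0-H),T(20-a)) for a in range(4,57,4)])
```

```text
[0.1189, 0.0083, -0.0691, 0.2806, 0.0706, -0.697] deg 45.3
[0.118, 0.012, -0.188, 0.2565, -0.0, -0.7048] deg 45.0
[0.0478, -0.0, -0.1314, 0.0, -0.0, 0.0] deg 0.0
[0.0012, -0.0, 0.0189, 0.0, 0.0666, 0.0] deg 4.0
[0.0037, -0.0, 0.0377, 0.0, 0.1333, 0.0] deg 8.0
[0.0074, -0.0, 0.0563, 0.0, 0.2, 0.0] deg 12.0
[0.0125, -0.0, 0.0746, 0.0, 0.2666, 0.0] deg 16.0
[0.0188, -0.0, 0.0925, 0.0, 0.3333, 0.0] deg 20.0
[0.0264, -0.0, 0.1099, 0.0, 0.4, 0.0] deg 24.0
[0.0351, -0.0, 0.1267, 0.0, 0.4666, 0.0] deg 28.0
[0.045, -0.0, 0.1429, 0.0, 0.5333, 0.0] deg 32.0
[0.056, -0.0, 0.1584, 0.0, 0.6, 0.0] deg 36.0
[0.0681, -0.0, 0.173, 0.0, 0.6666, 0.0] deg 40.0
[0.0811, -0.0, 0.1868, 0.0, 0.7333, 0.0] deg 44.0
[0.0951, -0.0, 0.1996, 0.0, 0.8, 0.0] deg 48.0
[0.11, -0.0, 0.2114, 0.0, 0.8666, 0.0] deg 52.0
[0.1256, -0.0, 0.2222, 0.0, 0.9333, 0.0] deg 56.0
```

{"method": "send_rows", "body": {"motion": [[0.024, 0.002, -0.014, 0.056, 0.014, -0.14, 0], [0.048, 0.004, -0.028, 0.112, 0.028, -0.28, 0], [0.072, 0.006, -0.042, 0.168, 0.042, -0.42, 0], [0.096, 0.007, -0.056, 0.225, 0.056, -0.56, 0], [0.1189, 0.0083, -0.0691, 0.2806, 0.0706, -0.697, 0], [0.1189, 0.0083, -0.0691, 0.2806, 0.0706, -0.697, 0], [0.1189, 0.0083, -0.0691, 0.2806, 0.0706, -0.697, 0]]}}

```text
time_s: 24.08
ee_pos: [440.3, 90.0, 330.8]
ee_rot: [165.6, 14.0, 133.3]
force: [-1.0, 0.3, 0.1]
gripper_width: 45.6
gripper_force: 0.0
```

{"method": "send_rows", "body": {"motion": [[0.024, 0.002, -0.038, 0.051, 0, -0.14, 0], [0.048, 0.004, -0.076, 0.102, 0, -0.28, 0], [0.072, 0.006, -0.114, 0.154, 0, -0.42, 0], [0.096, 0.01, -0.152, 0.205, 0, -0.565, 0], [0.118, 0.012, -0.188, 0.2565, 0, -0.7048, 0], [0.118, 0.012, -0.188, 0.2565, 0, -0.7048, 0], [0.118, 0.012, -0.188, 0.2565, 0, -0.7048, 0]]}}

```text
time_s: 24.95
ee_pos: [499.7, 96.0, 237.7]
ee_rot: [159.9, 0.0, 90.1]
force: [-0.2, 0.4, 0.3]
gripper_width: 45.7
gripper_force: 0.0
```

Run:
```python
from h import *
s=env.state(); print(s["ee_pos"].round(1),s["ee_rot"].round(1),s["qpos"].round(0),s["gripper_width"])
R=Ro.from_euler("xyz",s["ee_rot"],degrees=True).as_matrix(); print(R.round(2))
f=eyes.grab_frame("side"); cv2.imwrite("pics/l6.png",cv2.resize(f["pixels"][170:320,210:410],(800,600),interpolation=2)[:,:,::-1])
```

```text
[499.7  96.  237.7] [159.9   0.   90.1] [ 12.   2. 110.  -6.  49.  15.] 45.6914293544494
[[-0.    0.94  0.34]
 [ 1.    0.   -0.  ]
 [-0.    0.34 -0.94]]
```

View pics/l6.png

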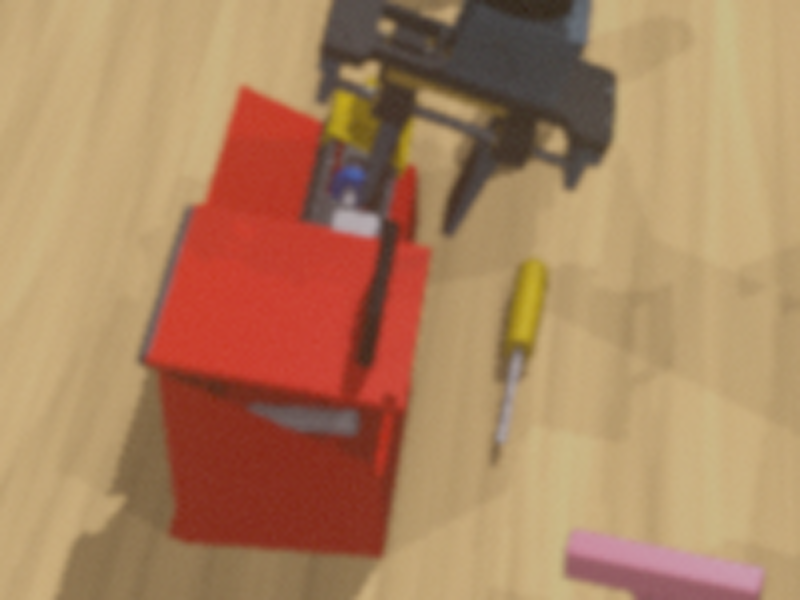

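The fingers, tips at crop (378,205) and (450,230), straddle the handle line at (376,292). I'll descend and pinch.

{"method": "send_rows", "body": {"motion": [[0.016, 0, -0.044, 0, 0, 0, 0], [0.032, 0, -0.088, 0, 0, 0, 0], [0.04, 0, -0.11, 0, 0, 0, 0], [0.0478, 0, -0.1314, 0, 0, 0, 0], [0.0478, 0, -0.1314, 0, 0, 0, 0], [0.0478, 0, -0.1314, 0, 0, 0, -1], [0.0478, 0, -0.1314, 0, 0, 0, -1], [0.0478, 0, -0.1314, 0, 0, 0, -1], [0.0478, 0, -0.1314, 0, 0, 0, -1], [0.0478, 0, -0.1314, 0, 0, 0, -1]], "squeeze": 25}}

```text
time_s: 26.25
ee_pos: [521.4, 95.7, 170.1]
ee_rot: [160.3, 0.0, 89.9]
force: [-5.3, 1.4, 1.6]
gripper_width: 11.3
gripper_force: 25.0
```

Gripped at 11.3 mm. Swinging the first part.

{"method": "send_rows", "body": {"motion": [[0.0012, 0, 0.0189, 0, 0.0666, 0, -1], [0.0037, 0, 0.0377, 0, 0.1333, 0, -1], [0.0074, 0, 0.0563, 0, 0.2, 0, -1], [0.0125, 0, 0.0746, 0, 0.2666, 0, -1], [0.0125, 0, 0.0746, 0, 0.2666, 0, -1]]}}

```text
time_s: 26.88
ee_pos: [529.3, 95.8, 208.4]
ee_rot: [176.2, 0.0, 89.9]
force: [-4.1, 0.8, 2.1]
gripper_width: 11.2
gripper_force: 25.0
```

{"method": "send_rows", "body": {"motion": [[0.0063, 0, 0.0179, 0, 0.0667, 0, -1], [0.0139, 0, 0.0353, 0, 0.1334, 0, -1], [0.0226, 0, 0.0521, 0, 0.2, 0, -1], [0.0325, 0, 0.0683, 0, 0.2667, 0, -1], [0.0435, 0, 0.0838, 0, 0.3334, 0, -1], [0.0435, 0, 0.0838, 0, 0.3334, 0, -1]]}}

```text
time_s: 27.62
ee_pos: [552.6, 95.7, 249.4]
ee_rot: [-164.0, 0.1, 89.9]
force: [1.3, 0.3, -0.7]
gripper_width: 11.4
gripper_force: 25.0
```

{"method": "send_rows", "body": {"motion": [[0.0121, 0, 0.0146, 0, 0.0666, 0, -1], [0.0251, 0, 0.0284, 0, 0.1333, 0, -1], [0.0391, 0, 0.0412, 0, 0.2, 0, -1], [0.0391, 0, 0.0412, 0, 0.2, 0, -1]]}}

```text
time_s: 28.12
ee_pos: [572.4, 95.6, 269.0]
ee_rot: [-152.1, 0.1, 89.9]
force: [2.2, -0.8, -6.4]
gripper_width: 11.3
gripper_force: 25.0
```

{"method": "send_rows", "body": {"motion": [[0.0149, 0, 0.0118, 0, 0.0666, 0, -1], [0.0305, 0, 0.0226, 0, 0.1333, 0, -1], [0.0305, 0, 0.0226, 0, 0.1333, 0, -1], [0.0305, 0, 0.0226, 0, 0.1333, 0, -1]]}}

```text
time_s: 28.62
ee_pos: [587.8, 95.5, 279.8]
ee_rot: [-144.4, 0.1, 89.9]
force: [4.4, -2.0, -17.4]
gripper_width: 11.4
gripper_force: 25.0
```

```bash
cat > chk.py <<'E'
from h import *
s=env.state(); print(s["ee_pos"].round(1),s["ee_rot"].round(1),s["force"].round(1),s["qpos"].round(0),s["time_s"])
for n in("side","top"):
    f=eyes.grab_frame(n); save(f"pics/chk_{n}.png",f); P=pts(f); h=cv2.cvtColor(f["pixels"],cv2.COLOR_RGB2HSV)
    m=((h[...,0]<5)|(h[...,0]>175))&(h[...,1]>150)&(P[...,1]>30)&(P[...,1]<165)&(P[...,2]>185)&(P[...,0]>480)&(P[...,0]<750)
    q=P[m]
    if len(q)>40:
        c=q-q.mean(0); v=np.linalg.svd(c,full_matrices=False)[2][2]; v*=np.sign(v[0]) ; print(n,len(q),"lid normal",v.round(2),"theta",np.radians(28)+np.arctan2(v[0],abs(v[2])),q.mean(0).round())
E
python3 chk.py
```

```text
[587.8  95.5 279.8] [-1.444e+02  1.000e-01  8.990e+01] [  4.4  -2.  -17.4] [  6.  39.  54.   4. 123.   7.] 28.625
side 494 lid normal [ 0.72 -0.01  0.69] theta 1.2927142156186568 [588. 110. 241.]
top 432 lid normal [0.66 0.51 0.56] theta 1.3572453640528743 [583. 147. 249.]
```

The lid is at about 1.29 rad. Releasing and withdrawing along the tool axis.

{"method": "send_rows", "body": {"motion": [[0.0305, 0, 0.0226, 0, 0, 0, -1], [0, 0, 0, 0, 0, 0, -0.5], [0, 0, 0, 0, 0, 0, -0.1], [0, 0, 0, 0, 0, 0, 0], [0, 0, 0, 0, 0, 0, 0], [0.03, 0, 0.041, 0, 0, 0, 0], [0.07, 0, 0.096, 0, 0, 0, 0], [0.11, 0, 0.15, 0, 0, 0, 0], [0.12, 0, 0.2, 0, 0, 0, 0], [0.12, 0, 0.2, 0, 0, 0, 0], [0.12, 0, 0.2, 0, 0, 0, 0]]}}

```text
time_s: 30.1
ee_pos: [646.5, 95.9, 381.3]
ee_rot: [-143.9, 0.1, 90.0]
force: [-0.0, -0.3, -0.3]
gripper_width: 45.4
gripper_force: 0.0
```

```bash
python3 chk.py
python3 - <<'E'
from h import *
f=eyes.grab_frame("side"); P=pts(f); h=cv2.cvtColor(f["pixels"],cv2.COLOR_RGB2HSV)
g=(cv2.inRange(h,(50,120,50),(75,255,255))>0)&(abs(P[...,0]-442)<80)&(abs(P[...,1]-391)<45); q=P[g]; t=q[q[:,2]>np.percentile(q[:,2],95)-8]
print("fork",cv2.minAreaRect(t[:,:2].astype(np.float32)),np.percentile(q[:,2],95))
f=eyes.grab_frame("top");P=pts(f); h=cv2.cvtColor(f["pixels"],cv2.COLOR_RGB2HSV)
y=(h[...,0]>=20)&(h[...,0]<34)&(h[...,1]>130)&(P[...,0]>500)&(P[...,1]<0)&(P[...,2]>60);print("guard y",np.percentile(P[y][:,1],[2,98]))
E
```

```text
[646.5  95.9 381.3] [-1.439e+02  1.000e-01  9.000e+01] [-0.  -0.3 -0.3] [  6.  50.  18.   6. 148.  10.] 30.1
side 185 lid normal [0.71 0.01 0.7 ] theta 1.2780667245907518 [577. 121. 250.]
top 509 lid normal [0.16 0.97 0.17] theta 1.2555024871590796 [585. 144. 248.]
fork ((442.0802917480469, 394.36566162109375), (23.12563705444336, 114.5719223022461), 76.3623046875) 119.13853382779575
guard y [-177.65588324 -117.42393793]
```

View pics/chk_side.png

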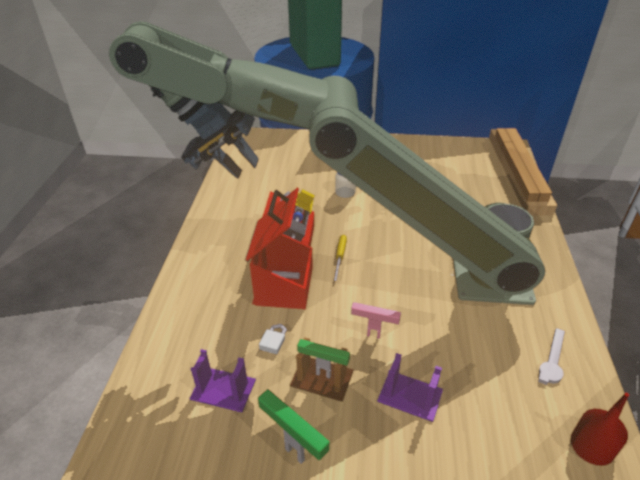

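The lid stands open at side (275,225), the fork is on its rest at (323,352), the guard is open and the bystanders are in place; the gripper is clear at (220,145). Handing in.

```bash
python3 -c "
from h import *
print(env.job_done())"
```

```text
the job is handed in; nothing more can be done
None
```

I handed the job in at about 30 s, with no verdict returned: the guard is fully open, the fork freed the lid and hangs back on its rest, the lid stands at about 1.28 rad (camera estimate; 1.15 needed, stop at 1.35), and the screwdriver, padlock and jar look unmoved.

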